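# Put the reagent bottles back in their own bays and lock the rack

### The arm

A 6-joint arm with a two-finger parallel gripper is mounted at the origin on the work surface. World frame = base frame: x ahead of the robot, y to its left, z up, the work surface at z = 0. Lengths are in m, angles in rad, forces in N, time in s.
With the tool pointing down it reaches from about 0.325 to 0.775 m from the base axis. Payload 5.5 kg.
Tool frame: the origin (TCP) lies between the finger pads; the fingertips stand 17 mm ahead of it and the grasp point (between the pads) lies 2 mm behind it; z points along the fingers, y is the direction in which the jaws open and shut (so a half turn about z gives the same grasp; the last joint's range is limited). The gripper opens to 88 mm and grips with 3 to 60 N. Pads are 20 mm wide; open, the fingers measure 115 mm over their backs; the gripper's body (75 mm by 178 mm) begins 61 mm behind the grasp point.
Start: joints at [-1.399, 0.091, 1.231, -0, 1.82, -0.057], TCP at [0.136, -0.584, 0.24] pointing down, gripper open.
Joint ranges: [-2.87, 2.87], [-0.86, 2.18], [0.17, 2.46], [-1.51, 4.65], [0.06, 2.69], [-2.65, 2.65]. Speed limits (rad/s): [2.57, 2.57, 3.01, 3.14, 3.14, 3.14].

### API

Orientations are given as a unit quaternion [w, x, y, z].
In Python, from cell import ctrl, cams, job gives the robot as it stands. The module is installed in compiled form; this text tells all that it offers.
- The arm moves only by the tool arm_command, never from a script. Its argument "plan" is a list of rows, each an object with "jaw": the opening, from 0 (shut) to 1 (fully open); "xyz": the shift along the world's x, y, z in m, a list of three; "rot": the turn, a rotation vector about the world's x, y, z in degrees, a list of three. In form: [{"jaw": jaw, "xyz": [x, y, z], "rot": [wx, wy, wz]}, ...]. A call has exactly 5 rows; each row shifts and turns the commanded pose from where the row before left it; what a row does not reach is not made up. A row lasts 1/10 s, in which the tool goes at most 50 mm and 8.59 degrees, less where a joint would pass 70% of its speed; a pose out of reach is approached as far as the arm can. A call with a gripper value outside its range is refused whole. The fingers move at their own pace and stop on an object; "force" is the grip in N (left out, the last holds). Time passes only in rows, so rows that do not move let the fingers close, or fill a call up. It gives the time, the measured TCP pose, the force and the opening at its end, in the units of the state.
- ctrl.read_state(): the state, without advancing time (a new reading comes with each control period).
- cams.camera(name): name is "side" or "top" or "wrist"; returns a dict with "color" (400x640x3 uint8, red, green, blue), "fx", "fy", "cx", "cy" (pixels), "eye" and "orientation" of the camera in the world. Camera axes: x right, y up, looking along -z (the intrinsics and any distortion apply to the point x, -y, -z); pixel columns grow to the right and rows downward; lengths in m; the calibration is good to about 2 mm. The wrist camera is an equidistant fisheye: a pixel r from the principal point sees the ray r / f radians off the axis. A picture is of the moment at which its call begins. There is no depth.
- job.sign_off(): hands the job in, once; it reports no verdict.
The state is a dict: "time": time; "joint_pos": joint angles; "joint_velocities": joint speeds; "joint_efforts": joint torques, N m; "eef_pos": TCP position; "tool_rot": TCP orientation; "ft_force": force on the tool from outside, world axes, zero at the start; "ft_torque": the same for the moment, N m; "width": finger opening in m.
Only numpy, scipy, OpenCV 4.12 (cv2) and the standard library are available. Lean on these libraries where they do the work, as an engineer would, in place of code of your own. Each camera call takes 0.05 s, during which the arm holds its last target. There are 200 camera calls.

### The job

The square bottle has been left in the tall bottle's bay of the reagent rack, and the tall bottle is standing on the bench. Put both back, each standing in its own bay (the one whose picture card on top of the rack shows it), and then slide the keeper bar all the way to its locked end so that its teeth stand in front of the bays. Keep both bottles upright and set them down gently, and leave the squat jar, the flask, the beaker and the mortar where they are.

Things in the scene. Friction and masses are not known exactly. Their poses are not given: they have to be found in the camera images.
- rack: Fixed bench rack, 436 mm wide, four open-fronted bays side by side (centres at y -157.5, -52.5, 52.5, 157.5 mm). Origin on the bench under the line of bay centres; x into the rack, away from the robot; y along it. Base plate 6 mm thick, x -80 to 75. Dividers 6 mm thick, x -40 to 55, up to z 60 (99 mm clear between). Back rail x 55 to 61, up to z 54.
- board_edge (a point): Middle of the lower front edge of the rack's blue overhead board: rack x 0, y 0, z 275 mm. From here the board (16 mm thick, full width) runs 75 mm back, over the rear half of the bays, on two posts at the rear corners. It covers the bay centres from above; a gripper tilted 30 to 40 degrees, coming from the front, clears it.
- bay_square: The square bottle's own bay. Origin: middle of the bay's floor (top of the base plate), where the bottle's foot belongs; x into the rack away from the robot, y along it, z up. Its label is the white 72 x 74 mm card on top of the overhead board, above the bay, with a dark side-view picture (foot towards the robot) of a wide square bottle with a broad cap.
- bay_tall: The tall bottle's own bay. Origin: middle of the bay's floor (top of the base plate), where the bottle's foot belongs; x into the rack away from the robot, y along it, z up. Its label is the white 72 x 74 mm card on top of the overhead board, above the bay, with a dark side-view picture (foot towards the robot) of a tall slim bottle with a narrow cap.
- square: Square amber bottle with a paper label, body 70 x 70 mm and 82 mm high, neck 34 mm, round black cap 44 mm in diameter from 90 to 115 mm above the foot; 0.3 to 0.55 kg. Origin at the middle of its foot, z up, x and y square to its sides. It starts in the tall bottle's bay.
- tall: Tall round amber bottle with a paper label, body 52 mm in diameter and 112 mm high, shoulder and neck above, round black cap 32 mm in diameter from 125 to 150 mm above the foot; 0.25 to 0.5 kg. Origin at the middle of its foot, z up. It starts on the bench in front of the rack.
- keeper (a joint): The aluminium keeper bar along the rack's front, sliding along rack +y: 0 m = open (teeth before the dividers), 0.0525 m = locked end stop (a tooth before the middle of each bay). Starts at 0 to 0.03. Bar at rack x -70 to -60 mm, top at z 17 mm; four teeth 12 mm wide reach up to z 36 mm: lift bottles over them.
- keeper_grip (a point): Middle of the top of the keeper's black grip, an upright block 22 mm (x) by 16 mm (y), from z 10 to 56 mm, in front of the bar (rack x = -97 mm, rack y = -26 mm + joint value). Slides with the bar.
- jar: Squat amber jar, 76 mm diameter, black lid 80 mm in diameter, 90 mm high, in its own bay: leave alone. Origin at the middle of its foot.
- flask: Amber conical flask, foot 80 mm diameter, 130 mm high, 34 mm stopper, in its own bay: leave alone. Origin at the middle of its foot.
- beaker: Clear plastic beaker, up to 70 mm diameter, 85 mm high, on the bench: leave alone. Origin at the middle of its foot.
- mortar: White ceramic mortar, 80 mm diameter at the rim, 55 mm high, on the bench: leave alone. Origin at the middle of its foot.
Things that resemble listed ones, but are neither listed nor needed, are in the scene too. Leave any green look-alike of the square alone. What is shaped like the tall but red is not meant.

How it is judged:
By the outcome, as a careful person would: the job done as asked, in the order asked, and still so for the second after the job is handed in, with the robot touching nothing.
It also fails if it takes over 61 s, if anything falls off the work surface, if the arm or the gripper's body presses on something with over 40 N, if the wrist force passes 120 N, or if a joint passes its speed limit or range.

## Working session

There is one attempt and no reset: what is moved stays moved. The work goes in short steps, Python scripts to look and compute and a tool call to move; the robot and the scene stay as the last step left them, time stands still between calls to the robot, and variables do not carry over. Pictures are saved under pics/ and viewed, about 8 in all and at most 12, crops included, and the job is handed in when it is done.

Besides the shell and the picture viewer there is one more tool, called after "Call:" in YAML: its name, and indented under it one key for each argument. arm_command: Moves the arm, as the interface text tells. Its arguments: {"type":"object","properties":{"plan":{"type":"array"},"force":{"type":"number"}},"required":["plan"]}

```bash
mkdir -p pics; cat > h.py <<'E'
import numpy as np, cv2
from scipy.spatial.transform import Rotation as R
from cell import ctrl, cams, job
def q(o): return R.from_quat([o[1],o[2],o[3],o[0]])
def shot(n,f):
    c=cams.camera(n); cv2.imwrite('pics/'+f,c['color'][:,:,::-1]); return c
def proj(c,P):
    p=q(c['orientation']).inv().apply(np.atleast_2d(P)-c['eye']); x,y,z=p[:,0],-p[:,1],-p[:,2]
    return np.c_[c['cx']+c['fx']*x/z, c['cy']+c['fy']*y/z]
def plane(c,uv,z):
    uv=np.atleast_2d(uv).astype(float)
    d=np.c_[(uv[:,0]-c['cx'])/c['fx'],-(uv[:,1]-c['cy'])/c['fy'],-np.ones(len(uv))]
    d=q(c['orientation']).apply(d); e=np.array(c['eye']); return e+d*((z-e[2])/d[:,2])[:,None]
E
python3 - <<'E'
from h import *
for n in ['top','side']:
    c=shot(n,n+'1.png'); print(n,c['fx'],c['fy'],c['cx'],c['cy'],c['eye'],c['orientation'],[k for k in c])
a=cv2.imread('pics/top1.png');b=cv2.imread('pics/side1.png')
print(ctrl.read_state())
E
```

```text
top 502.6990983380368 502.6990983380368 320.83748922688494 198.52063077129438 [0.41716423 0.01074971 1.50376906] [ 0.70746623  0.03391131 -0.04606265 -0.70442869] ['color', 'fx', 'fy', 'cx', 'cy', 'eye', 'orientation']
side 462.22761413321257 462.22761413321257 318.6320420294382 193.05922887536624 [0.1027366  1.02375764 0.86481352] [-0.20105493 -0.10547226  0.48508013  0.84448197] ['color', 'fx', 'fy', 'cx', 'cy', 'eye', 'orientation']
{'time': 0.1, 'joint_pos': array([-1.39868087e+00,  9.17627823e-02,  1.23176531e+00, -2.18203521e-05,
        1.81981680e+00, -5.67109791e-02]), 'joint_velocities': array([-0.00090942, -0.00155308, -0.00371585, -0.00054286,  0.00076104,
        0.00029717]), 'joint_efforts': array([ 2.28048295e-03, -4.47857988e+01, -4.07571280e+01,  7.00758747e-02,
        2.84586026e-02, -1.06230370e-04]), 'eef_pos': array([ 0.13604371, -0.58412121,  0.23863247]), 'tool_rot': array([-8.74050034e-04,  9.93461869e-01,  1.14161057e-01, -6.10843203e-05]), 'ft_force': array([ 0.53413746, -0.09994122, -0.21271337]), 'ft_torque': array([-0.04906517, -0.01624876, -0.00268464]), 'width': 0.0876143679906422}
```

View pics/top1.png

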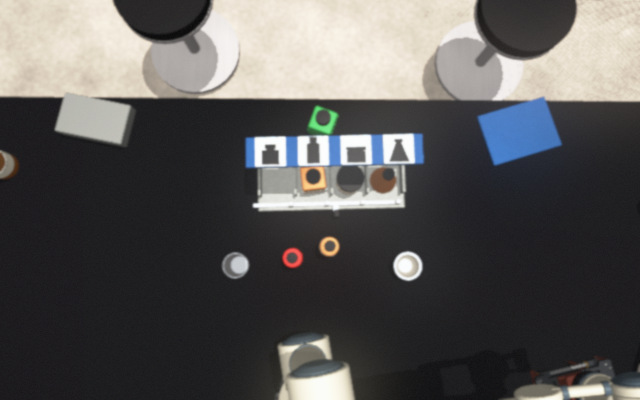

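View pics/side1.png

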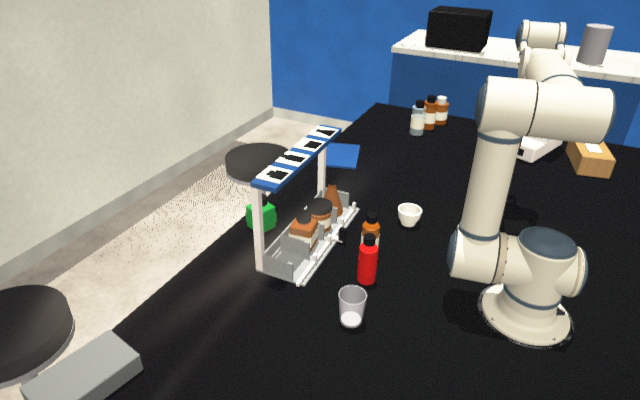

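The top view (image up = +x, left = +y) shows the bay cards from left to right: square, tall, jar, flask. The amber square is in the second bay at (313,178). The tall bottle is on the bench at (329,246), with a red look-alike at (292,257) and the keeper grip near (336,211). The side view agrees.

```bash
cat > m.py <<'E'
from h import *
c=cams.camera('top'); s=cams.camera('side')
im=c['color']; hsv=cv2.cvtColor(im,cv2.COLOR_RGB2HSV)
roi=np.zeros(im.shape[:2],np.uint8); roi[128:172,235:435]=1
m=(cv2.inRange(hsv,(100,120,60),(130,255,255))>0)|((im.min(2)>200))
m=cv2.morphologyEx((m&(roi>0)).astype(np.uint8),cv2.MORPH_OPEN,np.ones((5,5)))
cn=max(cv2.findContours(m,0,2)[0],key=cv2.contourArea)
box=cv2.boxPoints(cv2.minAreaRect(cn)); W=plane(c,box,0.291); print('board box',box.round(1).tolist(),W.round(4).tolist())
a=m>0
# amber / red blobs
am=cv2.inRange(hsv,(5,100,60),(22,255,255))
for cc in cv2.findContours(am,0,2)[0]:
    if cv2.contourArea(cc)>60: (x,y),r=cv2.minEnclosingCircle(cc); print('amber',x,y,r,cv2.contourArea(cc))
cv2.imwrite('pics/crop.png',cv2.resize(im[125:275,225:430,::-1],None,fx=3.9,fy=3.9,interpolation=cv2.INTER_CUBIC))
cv2.imwrite('pics/crops.png',cv2.resize(s['color'][120:300,235:415,::-1],None,fx=3.3,fy=3.3,interpolation=cv2.INTER_CUBIC))
E
python3 m.py
```

```text
board box [[255.0, 137.0], [285.0, 137.0], [285.0, 166.0], [255.0, 166.0]] [[0.7063, 0.1524, 0.291], [0.7069, 0.0788, 0.291], [0.6346, 0.0779, 0.291], [0.6341, 0.1511, 0.291]]
amber 329.125 246.0 10.320740699768066 305.0
amber 382.5157470703125 180.05117797851562 11.666093826293945 281.0
amber 312.5 178.0 15.403021812438965 500.0
```

View pics/crop.png

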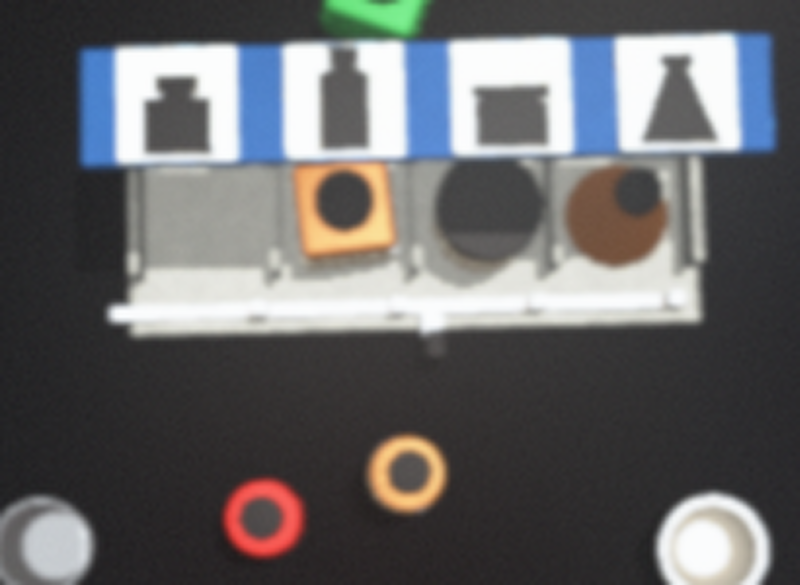

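View pics/crops.png

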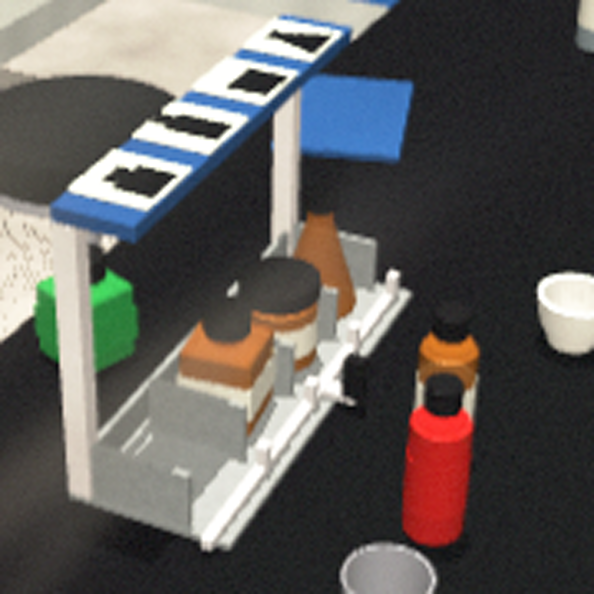

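```bash
cat > m2.py <<'E'
from h import *
c=cams.camera('top'); s=cams.camera('side')
f=lambda p:np.array(p)/3.9+[225-.4,125-.4]
P=lambda p,z:plane(c,f(p),z)[0]
L,Rr=P((81,166),.291),P((775,151),.291); print('front edge',L,Rr,np.linalg.norm(L-Rr))
bl,br=P((131,335),.006),P((702,320),.006); print('base front',bl,br,np.linalg.norm(bl-br))
d=(L-Rr)[:2]; yaw=np.arctan2(-d[0],d[1]); d2=(bl-br)[:2]; yaw2=np.arctan2(-d2[0],d2[1]); print('yaw',np.degrees([yaw,yaw2]))
y=(yaw+yaw2)/2; ex=np.array([np.cos(y),np.sin(y)]); ey=np.array([-np.sin(y),np.cos(y)])
o1=(L+Rr)[:2]/2; o2=(bl+br)[:2]/2+.08*ex; print('origin',o1,o2); o=(o1+o2)/2
for n,p,z in [('sqcap',(344,199),.121),('tallcap',(409,472),.15),('red',(262,518),.15),('grip',(434,345),.056),('tabwhite',(432,323),.017)]:
    w=P(p,z); r=w[:2]-o; print(n,w.round(4),'rack',(r@ex).round(4),(r@ey).round(4),'side px crop',((proj(s,w)[0]-[235,120])*3.3).round(0))
for yb in (.1575,.0525): print('bay',o+ey*yb)
E
python3 m2.py
```

```text
front edge [0.63105512 0.17447164 0.291     ] [ 0.64342322 -0.26141007  0.291     ] 0.4360571449386973
base front [0.55048969 0.17212837 0.006     ] [ 0.56421798 -0.26634831  0.006     ] 0.43869153110686276
yaw [1.62532552 1.79329072]
origin [ 0.63723917 -0.04346921] [ 0.63731824 -0.04472368]
sqcap [0.6384 0.0098 0.121 ] rack 0.0027 0.0538 side px crop [226. 307.]
tallcap [ 0.444  -0.0359  0.15  ] rack -0.1929 0.014 side px crop [450. 310.]
red [0.4123 0.0648 0.15  ] rack -0.2217 0.1156 side px crop [443. 381.]
grip [ 0.5397 -0.0575  0.056 ] rack -0.0979 -0.0105 side px crop [354. 358.]
tabwhite [ 0.5598 -0.0579  0.017 ] rack -0.0778 -0.0114 side px crop [333. 386.]
bay [0.6325807  0.11333347]
bay [0.6357127  0.00838019]
```

Measurements are consistent: board width 436 mm as specified, the two yaw readings give about 1.7°, and the caps reproject correctly in the side view. Moving towards the square's pre-grasp.

Call:
arm_command:
  plan:
    - {"jaw": 0.75, "xyz": [0.02, 0.03, 0.015], "rot": [0, 0, -2.28]}
    - {"jaw": 0.75, "xyz": [0.026, 0.039, 0.015], "rot": [0, 0, -2.28]}
    - {"jaw": 0.75, "xyz": [0.026, 0.039, 0.01], "rot": [0, 0, -2.28]}
    - {"jaw": 0.75, "xyz": [0.026, 0.039, 0.005], "rot": [0, 0, -2.28]}
    - {"jaw": 0.75, "xyz": [0.026, 0.039, 0], "rot": [0, 0, -2.28]}
  force: 25

```text
time: 0.8
eef_pos: [0.2608, -0.397, 0.2858]
tool_rot: [0.001, 1.0, 0.014, 0.001]
ft_force: [1.5, -0.2, 0.5]
width: 0.0659
```

Call:
arm_command:
  plan:
    - {"jaw": 0.75, "xyz": [0.026, 0.039, 0], "rot": [0.1, -3.5, 0]}
    - {"jaw": 0.75, "xyz": [0.026, 0.039, 0], "rot": [0.1, -3.5, 0]}
    - {"jaw": 0.75, "xyz": [0.026, 0.039, 0], "rot": [0.1, -3.5, 0]}
    - {"jaw": 0.75, "xyz": [0.026, 0.039, 0], "rot": [0.1, -3.5, 0]}
    - {"jaw": 0.75, "xyz": [0.026, 0.039, 0], "rot": [0.1, -3.5, 0]}

```text
time: 1.3
eef_pos: [0.3907, -0.2018, 0.285]
tool_rot: [-0.002, 0.988, 0.014, 0.154]
ft_force: [0.2, -0.2, -0.2]
width: 0.0658
```

Call:
arm_command:
  plan:
    - {"jaw": 0.75, "xyz": [0.026, 0.039, 0], "rot": [0.1, -3.5, 0]}
    - {"jaw": 0.75, "xyz": [0.026, 0.039, 0], "rot": [0.1, -3.5, 0]}
    - {"jaw": 0.75, "xyz": [0.026, 0.039, 0], "rot": [0.1, -3.5, 0]}
    - {"jaw": 0.75, "xyz": [0.026, 0.039, 0], "rot": [0.1, -3.5, 0]}
    - {"jaw": 0.75, "xyz": [0.026, 0.039, 0], "rot": [0.1, -3.5, 0]}

```text
time: 1.8
eef_pos: [0.5206, -0.0067, 0.2853]
tool_rot: [-0.004, 0.953, 0.014, 0.303]
ft_force: [1.6, 0.2, -0.2]
width: 0.0659
```

```bash
cat > st.py <<'E'
from h import *
s=ctrl.read_state(); r=q(s['tool_rot']).as_matrix()
print(s['time'].__round__(2),'p',s['eef_pos'].round(4),'z',r[:,2].round(3),'y',r[:,1].round(3),'w',round(float(s['width']),4),'F',s['ft_force'].round(1),'j',s['joint_pos'].round(2))
E
python3 st.py
```

```text
1.8 p [ 0.5206 -0.0067  0.2853] z [ 0.577  0.017 -0.817] y [ 0.03 -1.    0.  ] w 0.0659 F [ 1.6  0.2 -0.2] j [-0.14 -0.66  1.87  0.1   1.32  1.41]
```

Call:
arm_command:
  plan:
    - {"jaw": 0.75, "xyz": [0.016, 0.0033, -0.022], "rot": [0, 0, 0]}
    - {"jaw": 0.75, "xyz": [0.016, 0.0033, -0.022], "rot": [0, 0, 0]}
    - {"jaw": 0.75, "xyz": [0.016, 0.0033, -0.022], "rot": [0, 0, 0]}
    - {"jaw": 0.75, "xyz": [0.016, 0.0033, -0.022], "rot": [0, 0, 0]}
    - {"jaw": 0.75, "xyz": [0.016, 0.0033, -0.022], "rot": [0, 0, 0]}

```text
time: 2.3
eef_pos: [0.6005, 0.0085, 0.1738]
tool_rot: [-0.004, 0.954, 0.014, 0.301]
ft_force: [0.3, -0.4, 0.2]
width: 0.066
```

```bash
python3 st.py; python3 -c "
from h import *
shot('wrist','w1.png')"
```

```text
2.3 p [0.6005 0.0085 0.1738] z [ 0.574  0.017 -0.819] y [ 0.03  -1.     0.001] w 0.066 F [ 0.3 -0.4  0.2] j [-0.08 -0.43  1.92  0.07  1.05  1.45]
```

View pics/w1.png

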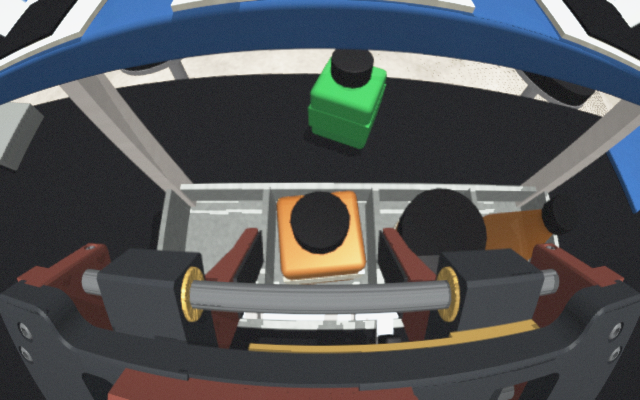

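The wrist view shows the amber cap at (320,222), centred between the fingers at about 250 and 395, with the jar to the right. Descending and gripping.

Call:
arm_command:
  plan:
    - {"jaw": 0.75, "xyz": [0.012, 0, -0.018], "rot": [0, 0, 0]}
    - {"jaw": 0.75, "xyz": [0.012, 0.001, -0.018], "rot": [0, 0, 0]}
    - {"jaw": 0.75, "xyz": [0.009, 0, -0.014], "rot": [0, 0, 0]}
    - {"jaw": 0.75, "xyz": [0.006, 0, -0.009], "rot": [0, 0, 0]}
    - {"jaw": 0.75, "xyz": [0, 0, 0], "rot": [0, 0, 0]}
  force: 25

```text
time: 2.85
eef_pos: [0.6386, 0.0091, 0.114]
tool_rot: [-0.004, 0.954, 0.014, 0.299]
ft_force: [0.3, 0.6, -0.2]
width: 0.0657
```

Call:
arm_command:
  plan:
    - {"jaw": 0.4, "xyz": [0, 0, 0], "rot": [0, 0, 0]}
    - {"jaw": 0.4, "xyz": [0, 0, 0], "rot": [0, 0, 0]}
    - {"jaw": 0.4, "xyz": [0, 0, 0], "rot": [0, 0, 0]}
    - {"jaw": 0.4, "xyz": [0, 0, 0], "rot": [0, 0, 0]}
    - {"jaw": 0.4, "xyz": [0, 0, 0], "rot": [0, 0, 0]}

```text
time: 3.35
eef_pos: [0.6395, 0.0093, 0.1171]
tool_rot: [-0.004, 0.953, 0.014, 0.302]
ft_force: [-1.2, 1.6, 3.7]
width: 0.0434
```

```bash
python3 st.py
```

```text
3.35 p [0.6395 0.0093 0.1171] z [ 0.575  0.017 -0.818] y [ 0.03  -1.     0.001] w 0.0434 F [-1.2  1.6  3.7] j [-0.07 -0.29  1.91  0.07  0.91  1.45]
```

Call:
arm_command:
  plan:
    - {"jaw": 0.3, "xyz": [0, 0, 0.004], "rot": [0, 0, 0]}
    - {"jaw": 0.3, "xyz": [0, 0, 0.01], "rot": [0, 0, 0]}
    - {"jaw": 0.3, "xyz": [0, 0, 0.016], "rot": [0, 0, 0]}
    - {"jaw": 0.3, "xyz": [-0.012, 0, 0.016], "rot": [0, 0, 0]}
    - {"jaw": 0.3, "xyz": [-0.012, 0, 0.016], "rot": [0, 0, 0]}
  force: 35

```text
time: 3.85
eef_pos: [0.6141, 0.009, 0.1769]
tool_rot: [-0.004, 0.954, 0.014, 0.299]
ft_force: [-0.5, 1.3, -5.0]
width: 0.0434
```

Call:
arm_command:
  plan:
    - {"jaw": 0.3, "xyz": [-0.012, 0, 0.01], "rot": [0, 0, 0]}
    - {"jaw": 0.3, "xyz": [-0.012, 0, 0.006], "rot": [0, 0, 0]}
    - {"jaw": 0.3, "xyz": [0, 0, 0], "rot": [0, 0, 0]}
    - {"jaw": 0.3, "xyz": [0, 0.01, 0], "rot": [0, 0, 0]}
    - {"jaw": 0.3, "xyz": [0, 0.015, 0], "rot": [0, 0, 0]}

```text
time: 4.35
eef_pos: [0.591, 0.0341, 0.1924]
tool_rot: [-0.004, 0.954, 0.013, 0.3]
ft_force: [0.1, 0.4, -5.5]
width: 0.0435
```

Call:
arm_command:
  plan:
    - {"jaw": 0.3, "xyz": [-0.001, 0.02, 0], "rot": [0, 0, 0]}
    - {"jaw": 0.3, "xyz": [-0.001, 0.02, 0], "rot": [0, 0, 0]}
    - {"jaw": 0.3, "xyz": [-0.001, 0.02, 0], "rot": [0, 0, 0]}
    - {"jaw": 0.3, "xyz": [0, 0.012, 0], "rot": [0, 0, 0]}
    - {"jaw": 0.3, "xyz": [0, 0.007, 0], "rot": [0, 0, 0]}

```text
time: 4.85
eef_pos: [0.5878, 0.115, 0.1921]
tool_rot: [-0.004, 0.954, 0.015, 0.3]
ft_force: [0.3, -0.7, -5.5]
width: 0.0434
```

```bash
python3 st.py; python3 -c "
from h import *
s=shot('side','s2.png'); w=shot('wrist','w2.png')
a=cv2.resize(s['color'][100:300,220:420,::-1],(400,400)); b=cv2.resize(w['color'][100:,120:520,::-1],(400,300))
b=cv2.copyMakeBorder(b,0,100,0,0,0); cv2.imwrite('pics/c2.png',np.hstack([a,b]))"
```

```text
4.85 p [0.5878 0.115  0.1921] z [ 0.572  0.017 -0.82 ] y [ 0.031 -1.     0.   ] w 0.0434 F [ 0.3 -0.7 -5.5] j [ 0.19 -0.43  1.88 -0.1   1.09  1.74]
```

View pics/c2.png

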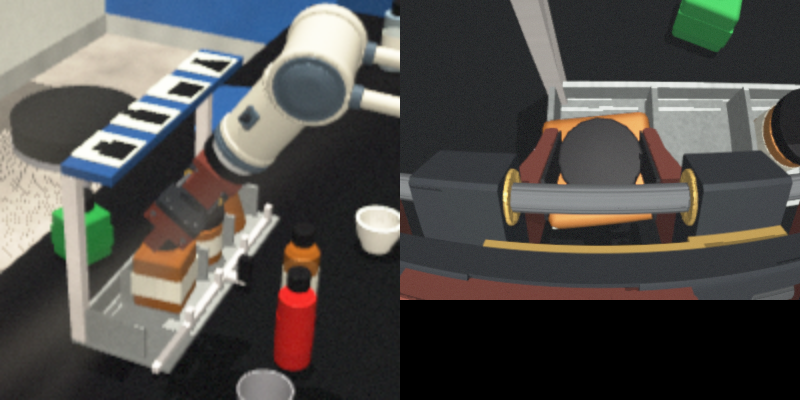

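Call:
arm_command:
  plan:
    - {"jaw": 0.3, "xyz": [0.006, -0.001, -0.006], "rot": [0, 0, 0]}
    - {"jaw": 0.3, "xyz": [0.012, -0.001, -0.009], "rot": [0, 0, 0]}
    - {"jaw": 0.3, "xyz": [0.014, 0, -0.011], "rot": [0, 0, 0]}
    - {"jaw": 0.3, "xyz": [0.01, 0, -0.013], "rot": [0, 0, 0]}
    - {"jaw": 0.3, "xyz": [0.003, 0, -0.013], "rot": [0, 0, 0]}

```text
time: 5.45
eef_pos: [0.634, 0.1099, 0.1403]
tool_rot: [-0.004, 0.954, 0.014, 0.301]
ft_force: [-0.4, 0.5, -4.6]
width: 0.0431
```

Call:
arm_command:
  plan:
    - {"jaw": 0.3, "xyz": [0, 0, -0.01], "rot": [0, 0, 0]}
    - {"jaw": 0.3, "xyz": [0, 0, -0.006], "rot": [0, 0, 0]}
    - {"jaw": 0.3, "xyz": [0, 0, -0.004], "rot": [0, 0, 0]}
    - {"jaw": 0.3, "xyz": [0, 0, -0.002], "rot": [0, 0, 0]}
    - {"jaw": 0.3, "xyz": [0, 0, 0], "rot": [0, 0, 0]}

```text
time: 5.95
eef_pos: [0.6331, 0.1112, 0.12]
tool_rot: [-0.004, 0.953, 0.014, 0.301]
ft_force: [0.1, -0.0, -4.7]
width: 0.0433
```

```bash
python3 st.py
```

```text
5.95 p [0.6331 0.1112 0.12  ] z [ 0.574  0.017 -0.819] y [ 0.03  -1.     0.001] w 0.0433 F [ 0.1 -0.  -4.7] j [ 0.16 -0.27  1.89 -0.09  0.92  1.73]
```

Call:
arm_command:
  plan:
    - {"jaw": 0.3, "xyz": [0, 0.001, -0.001], "rot": [0, 0, 0]}
    - {"jaw": 0.3, "xyz": [0, 0, -0.001], "rot": [0, 0, 0]}
    - {"jaw": 0.3, "xyz": [0, 0, -0.001], "rot": [0, 0, 0]}
    - {"jaw": 0.3, "xyz": [0, 0, 0], "rot": [0, 0, 0]}
    - {"jaw": 0.3, "xyz": [0, 0, 0], "rot": [0, 0, 0]}

```text
time: 6.45
eef_pos: [0.6333, 0.1123, 0.1171]
tool_rot: [-0.004, 0.953, 0.014, 0.301]
ft_force: [0.1, 0.5, -2.3]
width: 0.0432
```

```bash
python3 st.py
```

```text
6.45 p [0.6333 0.1123 0.1171] z [ 0.574  0.017 -0.819] y [ 0.03 -1.    0.  ] w 0.0432 F [ 0.1  0.5 -2.3] j [ 0.16 -0.27  1.89 -0.1   0.91  1.74]
```

Call:
arm_command:
  plan:
    - {"jaw": 0.3, "xyz": [0, 0, -0.001], "rot": [0, 0, 0]}
    - {"jaw": 0.3, "xyz": [0, 0, 0], "rot": [0, 0, 0]}
    - {"jaw": 0.55, "xyz": [0, 0, 0], "rot": [0, 0, 0]}
    - {"jaw": 0.75, "xyz": [0, 0, 0], "rot": [0, 0, 0]}
    - {"jaw": 0.75, "xyz": [0, 0, 0], "rot": [0, 0, 0]}

```text
time: 6.95
eef_pos: [0.6333, 0.1121, 0.116]
tool_rot: [-0.004, 0.953, 0.014, 0.301]
ft_force: [0.4, -0.2, 0.2]
width: 0.0613
```

Call:
arm_command:
  plan:
    - {"jaw": 0.75, "xyz": [0, 0, 0], "rot": [0, 0, 0]}
    - {"jaw": 0.75, "xyz": [-0.006, 0, 0.008], "rot": [0, 0, 0]}
    - {"jaw": 0.75, "xyz": [-0.014, 0, 0.02], "rot": [0, 0, 0]}
    - {"jaw": 0.75, "xyz": [-0.02, 0, 0.028], "rot": [0, 0, 0]}
    - {"jaw": 0.75, "xyz": [-0.02, 0, 0.028], "rot": [0, 0, 0]}

```text
time: 7.45
eef_pos: [0.5719, 0.112, 0.2006]
tool_rot: [-0.004, 0.954, 0.014, 0.301]
ft_force: [0.3, 0.4, 0.5]
width: 0.0657
```

Call:
arm_command:
  plan:
    - {"jaw": 0.75, "xyz": [-0.025, -0.02, 0.025], "rot": [0, 0, 0]}
    - {"jaw": 0.75, "xyz": [-0.03, -0.03, 0.015], "rot": [0, 0, 0]}
    - {"jaw": 0.75, "xyz": [-0.03, -0.03, 0], "rot": [0, 0, 0]}
    - {"jaw": 0.75, "xyz": [-0.03, -0.03, 0], "rot": [0, 0, 0]}
    - {"jaw": 0.75, "xyz": [-0.03, -0.03, 0], "rot": [0, 0, 0]}

```text
time: 7.95
eef_pos: [0.4546, -0.031, 0.2422]
tool_rot: [-0.007, 0.958, 0.016, 0.286]
ft_force: [0.8, 0.1, 0.4]
width: 0.0657
```

```bash
python3 st.py;  python3 -c "
from h import *
c=shot('top','t3.png'); s=shot('side','s3.png'); w=shot('wrist','w3.png')
a=cv2.resize(s['color'][100:300,220:420,::-1],(400,400)); b=cv2.resize(c['color'][120:280,230:430,::-1],(400,320),interpolation=2)
b=cv2.copyMakeBorder(b,0,80,0,0,0); cv2.imwrite('pics/c3.png',np.hstack([a,b]))"
```

```text
7.95 p [ 0.4546 -0.031   0.2422] z [ 0.548  0.022 -0.837] y [ 0.034 -0.999 -0.004] w 0.0657 F [0.8 0.1 0.4] j [-0.26 -0.85  2.04  0.17  1.4   1.29]
```

View pics/c3.png

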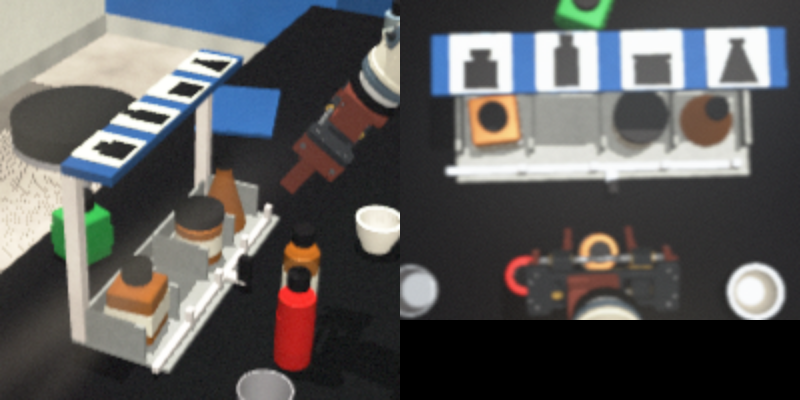

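The square is upright in its own bay (side crop at (137,300), top crop at (493,118)). Joint 2 is now near its limit, so I'm checking which tilt reaches the tall bottle.

```bash
python3 - <<'E'
from h import *
from scipy.optimize import fsolve
D=[((.136,-.5841,.2386),(.0918,1.2318,1.8198)),((.5206,-.0067,.2853),(-.66,1.87,1.32)),((.6005,.0085,.1738),(-.43,1.92,1.05)),((.6395,.0093,.1155),(-.29,1.91,.91)),((.4546,-.031,.2422),(-.85,2.04,1.4))]
A=[];b=[]
for p,(a,c,e) in D:
    r=np.hypot(p[0],p[1]); s=a+c+e
    A+=[[np.sin(a),np.sin(a+c),np.sin(s),0],[np.cos(a),np.cos(a+c),np.cos(s),1]]; b+=[r,p[2]]
x,res,_,_=np.linalg.lstsq(np.array(A),np.array(b),rcond=None); print(x,(np.array(A)@x-b).round(3))
L1,L2,d,h=x
for r in (.445,.48,.5):
  for z in (.137,.24):
    for t in (0,10,20,25,30,35):
        s=np.pi-np.radians(t); wr=r-d*np.sin(s); wz=z-d*np.cos(s)-h
        cc=(wr**2+wz**2-L1**2-L2**2)/2/L1/L2
        if abs(cc)>1: print(r,z,t,'no'); continue
        j3=np.arccos(cc); j2=np.arctan2(wr,wz)-np.arctan2(L2*np.sin(j3),L1+L2*np.cos(j3)); print(r,z,t,round(j2,2),round(j3,2),round(s-j2-j3,2))
E
```

```text
[0.30593461 0.58241455 0.26891072 0.06259007] [-0.007  0.002 -0.009  0.004  0.005 -0.008  0.009 -0.009 -0.004  0.01 ]
0.445 0.137 0 -0.45 1.91 1.69
0.445 0.137 10 -0.62 2.03 1.55
0.445 0.137 20 -0.79 2.17 1.42
0.445 0.137 25 -0.89 2.24 1.35
0.445 0.137 30 -0.99 2.32 1.29
0.445 0.137 35 -1.09 2.39 1.23
0.445 0.24 0 -0.38 1.67 1.85
0.445 0.24 10 -0.53 1.79 1.71
0.445 0.24 20 -0.69 1.92 1.56
0.445 0.24 25 -0.78 1.99 1.49
0.445 0.24 30 -0.86 2.06 1.42
0.445 0.24 35 -0.95 2.13 1.35
0.48 0.137 0 -0.33 1.81 1.66
0.48 0.137 10 -0.49 1.94 1.52
0.48 0.137 20 -0.66 2.08 1.37
0.48 0.137 25 -0.75 2.16 1.3
0.48 0.137 30 -0.84 2.23 1.22
0.48 0.137 35 -0.93 2.31 1.15
0.48 0.24 0 -0.27 1.58 1.83
0.48 0.24 10 -0.42 1.71 1.68
0.48 0.24 20 -0.58 1.85 1.53
0.48 0.24 25 -0.66 1.92 1.45
0.48 0.24 30 -0.74 1.99 1.37
0.48 0.24 35 -0.83 2.06 1.29
0.5 0.137 0 -0.27 1.75 1.65
0.5 0.137 10 -0.42 1.89 1.5
0.5 0.137 20 -0.59 2.03 1.35
0.5 0.137 25 -0.67 2.11 1.27
0.5 0.137 30 -0.76 2.18 1.19
0.5 0.137 35 -0.85 2.26 1.12
0.5 0.24 0 -0.21 1.52 1.83
0.5 0.24 10 -0.36 1.66 1.67
0.5 0.24 20 -0.52 1.8 1.51
0.5 0.24 25 -0.59 1.87 1.43
0.5 0.24 30 -0.67 1.95 1.35
0.5 0.24 35 -0.76 2.02 1.27
```

Call:
arm_command:
  plan:
    - {"jaw": 0.7, "xyz": [-0.002, -0.001, 0], "rot": [-0.2, 6.66, 0]}
    - {"jaw": 0.7, "xyz": [-0.002, -0.001, 0], "rot": [-0.2, 6.66, 0]}
    - {"jaw": 0.7, "xyz": [-0.002, -0.001, 0], "rot": [-0.2, 6.66, 0]}
    - {"jaw": 0.7, "xyz": [-0.002, -0.001, 0], "rot": [-0.2, 6.66, 0]}
    - {"jaw": 0.7, "xyz": [-0.002, -0.001, 0], "rot": [-0.2, 6.66, 0]}

```text
time: 8.6
eef_pos: [0.4464, -0.0341, 0.247]
tool_rot: [-0.001, 1.0, 0.016, 0.002]
ft_force: [0.4, -0.1, 0.3]
width: 0.0612
```

Call:
arm_command:
  plan:
    - {"jaw": 0.7, "xyz": [0, 0, -0.015], "rot": [0, 0, 0]}
    - {"jaw": 0.7, "xyz": [0, 0, -0.015], "rot": [0, 0, 0]}
    - {"jaw": 0.7, "xyz": [0, 0, -0.01], "rot": [0, 0, 0]}
    - {"jaw": 0.7, "xyz": [0, 0, 0], "rot": [0, 0, 0]}
    - {"jaw": 0.7, "xyz": [0, 0, 0], "rot": [0, 0, 0]}

```text
time: 9.1
eef_pos: [0.4457, -0.0355, 0.2062]
tool_rot: [-0.001, 1.0, 0.015, 0.003]
ft_force: [0.5, 0.5, 0.2]
width: 0.0616
```

```bash
python3 st.py;  python3 -c "
from h import *
w=shot('wrist','w4.png')"
```

```text
9.1 p [ 0.4457 -0.0355  0.2062] z [ 0.007  0.003 -1.   ] y [ 0.03  -1.    -0.002] w 0.0616 F [0.5 0.5 0.2] j [-0.16 -0.33  1.68  0.    1.79  1.38]
```

View pics/w4.png

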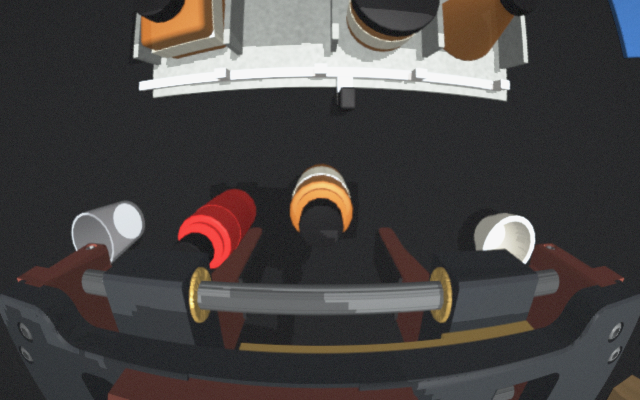

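The wrist view shows the tall bottle's cap at (322,220), midway between the fingers (258 and 382). The red bottle is clear of the left finger. Descending and gripping.

Call:
arm_command:
  plan:
    - {"jaw": 0.7, "xyz": [-0.001, 0, -0.02], "rot": [0, 0, 0]}
    - {"jaw": 0.7, "xyz": [0, 0, -0.02], "rot": [0, 0, 0]}
    - {"jaw": 0.7, "xyz": [0, 0, -0.018], "rot": [0, 0, 0]}
    - {"jaw": 0.7, "xyz": [0, 0, -0.011], "rot": [0, 0, 0]}
    - {"jaw": 0.5, "xyz": [0, 0, 0], "rot": [0, 0, 0]}
  force: 25

```text
time: 9.65
eef_pos: [0.4444, -0.0358, 0.1358]
tool_rot: [-0.001, 1.0, 0.015, 0.002]
ft_force: [-0.5, 0.3, 0.4]
width: 0.0566
```

Call:
arm_command:
  plan:
    - {"jaw": 0.2, "xyz": [0, 0, 0], "rot": [0, 0, 0]}
    - {"jaw": 0.2, "xyz": [0, 0, 0], "rot": [0, 0, 0]}
    - {"jaw": 0.2, "xyz": [0, 0, 0], "rot": [0, 0, 0]}
    - {"jaw": 0.2, "xyz": [0, 0, 0], "rot": [0, 0, 0]}
    - {"jaw": 0.2, "xyz": [0, 0, 0], "rot": [0, 0, 0]}

```text
time: 10.15
eef_pos: [0.4455, -0.0359, 0.1377]
tool_rot: [-0.001, 1.0, 0.015, 0.004]
ft_force: [-0.0, -0.0, 5.7]
width: 0.0316
```

```bash
python3 st.py
```

```text
10.15 p [ 0.4455 -0.0359  0.1377] z [ 0.007  0.002 -1.   ] y [ 0.03  -1.    -0.002] w 0.0316 F [-0.  -0.   5.7] j [-0.16 -0.33  1.8   0.    1.67  1.38]
```

Call:
arm_command:
  plan:
    - {"jaw": 0.2, "xyz": [0, 0, 0.005], "rot": [0, 0, 0]}
    - {"jaw": 0.2, "xyz": [0, 0, 0.01], "rot": [0, 0, 0]}
    - {"jaw": 0.2, "xyz": [0.006, 0.004, 0.01], "rot": [0, 0, 0]}
    - {"jaw": 0.2, "xyz": [0.014, 0.012, 0], "rot": [0, 0, 0]}
    - {"jaw": 0.2, "xyz": [0.018, 0.015, 0], "rot": [0, 0, 0]}
  force: 30

```text
time: 10.65
eef_pos: [0.4839, -0.0045, 0.1628]
tool_rot: [-0.001, 1.0, 0.015, 0.003]
ft_force: [-0.4, -0.2, -3.7]
width: 0.0314
```

Call:
arm_command:
  plan:
    - {"jaw": 0.2, "xyz": [0.018, 0.015, 0], "rot": [0, 0, 0]}
    - {"jaw": 0.2, "xyz": [0.01, 0.008, 0], "rot": [0, 0, 0]}
    - {"jaw": 0.2, "xyz": [0.004, 0.002, -0.006], "rot": [0, 0, 0]}
    - {"jaw": 0.2, "xyz": [0, 0, -0.008], "rot": [0, 0, 0]}
    - {"jaw": 0.2, "xyz": [0, 0, -0.006], "rot": [0, 0, 0]}

```text
time: 11.15
eef_pos: [0.5143, 0.0197, 0.1403]
tool_rot: [-0.001, 1.0, 0.015, 0.002]
ft_force: [0.6, -0.2, -4.8]
width: 0.0319
```

Call:
arm_command:
  plan:
    - {"jaw": 0.2, "xyz": [0, 0, -0.002], "rot": [0, 0, 0]}
    - {"jaw": 0.2, "xyz": [0, 0, -0.001], "rot": [0, 0, 0]}
    - {"jaw": 0.2, "xyz": [0, 0, -0.001], "rot": [0, 0, 0]}
    - {"jaw": 0.2, "xyz": [0, 0, 0], "rot": [0, 0, 0]}
    - {"jaw": 0.2, "xyz": [0, 0, 0], "rot": [0, 0, 0]}

```text
time: 11.65
eef_pos: [0.5151, 0.0201, 0.138]
tool_rot: [-0.001, 1.0, 0.015, 0.003]
ft_force: [-0.4, 0.2, -3.9]
width: 0.0312
```

```bash
python3 st.py
```

```text
11.65 p [0.5151 0.0201 0.138 ] z [ 0.006  0.003 -1.   ] y [ 0.03  -1.    -0.003] w 0.0312 F [-0.4  0.2 -3.9] j [-0.03 -0.14  1.64  0.    1.64  1.51]
```

Call:
arm_command:
  plan:
    - {"jaw": 0.2, "xyz": [0, 0, -0.001], "rot": [0, 0, 0]}
    - {"jaw": 0.2, "xyz": [0, 0, 0], "rot": [0, 0, 0]}
    - {"jaw": 0.2, "xyz": [0, 0, -0.001], "rot": [0, 0, 0]}
    - {"jaw": 0.2, "xyz": [0, 0, 0], "rot": [0, 0, 0]}
    - {"jaw": 0.2, "xyz": [0, 0, 0], "rot": [0, 0, 0]}

```text
time: 12.15
eef_pos: [0.5157, 0.0202, 0.1378]
tool_rot: [-0.001, 1.0, 0.015, 0.004]
ft_force: [-1.6, 0.2, 6.6]
width: 0.0316
```

Call:
arm_command:
  plan:
    - {"jaw": 0.4, "xyz": [0, 0, 0], "rot": [0, 0, 0]}
    - {"jaw": 0.7, "xyz": [0, 0, 0], "rot": [0, 0, 0]}
    - {"jaw": 0.7, "xyz": [0, 0, 0], "rot": [0, 0, 0]}
    - {"jaw": 0.7, "xyz": [0, 0, 0.01], "rot": [0, 0, 0]}
    - {"jaw": 0.7, "xyz": [0, 0, 0.03], "rot": [0, 0, 0]}

```text
time: 12.65
eef_pos: [0.5135, 0.0202, 0.173]
tool_rot: [-0.002, 1.0, 0.015, -0.001]
ft_force: [0.8, -0.0, 0.2]
width: 0.0604
```

Call:
arm_command:
  plan:
    - {"jaw": 0.7, "xyz": [0, 0, 0.02], "rot": [0.2, -6.4, 0]}
    - {"jaw": 0.7, "xyz": [0, 0, 0], "rot": [0.2, -6.4, 0]}
    - {"jaw": 0.7, "xyz": [0, 0, 0], "rot": [0.2, -6.4, 0]}
    - {"jaw": 0.7, "xyz": [0, 0, 0], "rot": [0.2, -6.4, 0]}
    - {"jaw": 0.7, "xyz": [0, 0, 0], "rot": [0.2, -6.4, 0]}

```text
time: 13.15
eef_pos: [0.5153, 0.0202, 0.1973]
tool_rot: [-0.006, 0.959, 0.015, 0.281]
ft_force: [-1.0, -0.4, -0.0]
width: 0.0614
```

```bash
python3 st.py; python3 -c "
from h import *
w=shot('wrist','w5.png')"
```

```text
13.15 p [0.5153 0.0202 0.1973] z [ 0.54   0.019 -0.842] y [ 0.032 -0.999 -0.003] w 0.0614 F [-1.  -0.4 -0. ] j [-0.06 -0.67  2.02  0.06  1.22  1.48]
```

View pics/w5.png

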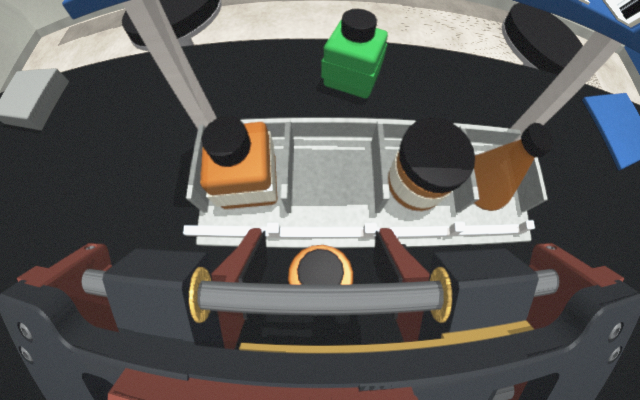

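The tall bottle is upright, with its cap at (320,268) centred in the jaws, and its bay is empty ahead. Lowering and gripping at the new tilt.

Call:
arm_command:
  plan:
    - {"jaw": 0.7, "xyz": [0.001, 0, -0.018], "rot": [0, 0, 0]}
    - {"jaw": 0.7, "xyz": [0, 0, -0.018], "rot": [0, 0, 0]}
    - {"jaw": 0.7, "xyz": [0, 0, -0.014], "rot": [0, 0, 0]}
    - {"jaw": 0.7, "xyz": [0, 0, -0.009], "rot": [0, 0, 0]}
    - {"jaw": 0.6, "xyz": [0, 0, 0], "rot": [0, 0, 0]}
  force: 30

```text
time: 13.7
eef_pos: [0.5156, 0.0202, 0.135]
tool_rot: [-0.006, 0.961, 0.015, 0.277]
ft_force: [-0.8, 0.6, -0.3]
width: 0.0565
```

Call:
arm_command:
  plan:
    - {"jaw": 0.2, "xyz": [0, 0, 0], "rot": [0, 0, 0]}
    - {"jaw": 0.2, "xyz": [0, 0, 0], "rot": [0, 0, 0]}
    - {"jaw": 0.2, "xyz": [0, 0, 0], "rot": [0, 0, 0]}
    - {"jaw": 0.2, "xyz": [0, 0, 0], "rot": [0, 0, 0]}
    - {"jaw": 0.2, "xyz": [0, 0, 0], "rot": [0, 0, 0]}

```text
time: 14.2
eef_pos: [0.5165, 0.0202, 0.1377]
tool_rot: [-0.006, 0.96, 0.015, 0.279]
ft_force: [-0.1, 0.2, 2.0]
width: 0.0314
```

```bash
python3 st.py
```

```text
14.2 p [0.5165 0.0202 0.1377] z [ 0.536  0.019 -0.844] y [ 0.032 -0.999 -0.003] w 0.0314 F [-0.1  0.2  2. ] j [-0.06 -0.66  2.12  0.06  1.12  1.47]
```

Call:
arm_command:
  plan:
    - {"jaw": 0.2, "xyz": [0, 0, 0.005], "rot": [0, 0, 0]}
    - {"jaw": 0.2, "xyz": [0, 0, 0.013], "rot": [0, 0, 0]}
    - {"jaw": 0.2, "xyz": [0, 0, 0.018], "rot": [0, 0, 0]}
    - {"jaw": 0.2, "xyz": [0.005, 0, 0.014], "rot": [0, 0, 0]}
    - {"jaw": 0.2, "xyz": [0.014, -0.002, 0.006], "rot": [0, 0, 0]}

```text
time: 14.7
eef_pos: [0.5352, 0.0183, 0.1951]
tool_rot: [-0.006, 0.96, 0.015, 0.279]
ft_force: [0.0, 0.5, -3.8]
width: 0.0315
```

Call:
arm_command:
  plan:
    - {"jaw": 0.2, "xyz": [0.018, -0.003, 0], "rot": [0, 0, 0]}
    - {"jaw": 0.2, "xyz": [0.018, -0.003, 0], "rot": [0, 0, 0]}
    - {"jaw": 0.2, "xyz": [0.018, -0.002, 0], "rot": [0, 0, 0]}
    - {"jaw": 0.2, "xyz": [0.015, -0.001, 0], "rot": [0, 0, 0]}
    - {"jaw": 0.2, "xyz": [0.008, -0.001, -0.004], "rot": [0, 0, 0]}

```text
time: 15.2
eef_pos: [0.6128, 0.0081, 0.1887]
tool_rot: [-0.006, 0.96, 0.015, 0.278]
ft_force: [-0.8, -0.5, -3.6]
width: 0.0311
```

Call:
arm_command:
  plan:
    - {"jaw": 0.2, "xyz": [0.01, 0, -0.012], "rot": [0, 0, 0]}
    - {"jaw": 0.2, "xyz": [0.01, 0, -0.012], "rot": [0, 0, 0]}
    - {"jaw": 0.2, "xyz": [0.004, 0, -0.01], "rot": [0, 0, 0]}
    - {"jaw": 0.2, "xyz": [0, 0, -0.004], "rot": [0, 0, 0]}
    - {"jaw": 0.2, "xyz": [0, 0, -0.002], "rot": [0, 0, 0]}

```text
time: 15.7
eef_pos: [0.6354, 0.0082, 0.1476]
tool_rot: [-0.006, 0.961, 0.015, 0.277]
ft_force: [0.0, -0.1, -3.7]
width: 0.0312
```

```bash
python3 st.py
```

```text
15.7 p [0.6354 0.0082 0.1476] z [ 0.533  0.019 -0.846] y [ 0.032 -0.999 -0.003] w 0.0312 F [ 0.  -0.1 -3.7] j [-0.07 -0.28  1.83  0.07  1.03  1.45]
```

Call:
arm_command:
  plan:
    - {"jaw": 0.2, "xyz": [0.001, 0, -0.002], "rot": [0, 0, 0]}
    - {"jaw": 0.2, "xyz": [0, 0, -0.001], "rot": [0, 0, 0]}
    - {"jaw": 0.2, "xyz": [0, 0, -0.001], "rot": [0, 0, 0]}
    - {"jaw": 0.2, "xyz": [0, 0, 0], "rot": [0, 0, 0]}
    - {"jaw": 0.2, "xyz": [0, 0, 0], "rot": [0, 0, 0]}

```text
time: 16.2
eef_pos: [0.6371, 0.0082, 0.1449]
tool_rot: [-0.006, 0.96, 0.015, 0.278]
ft_force: [0.0, -1.1, -4.0]
width: 0.0312
```

Call:
arm_command:
  plan:
    - {"jaw": 0.2, "xyz": [0, 0, -0.001], "rot": [0, 0, 0]}
    - {"jaw": 0.2, "xyz": [0, 0, 0], "rot": [0, 0, 0]}
    - {"jaw": 0.2, "xyz": [0, 0, -0.001], "rot": [0, 0, 0]}
    - {"jaw": 0.2, "xyz": [0, 0, 0], "rot": [0, 0, 0]}
    - {"jaw": 0.2, "xyz": [0, 0, 0], "rot": [0, 0, 0]}

```text
time: 16.7
eef_pos: [0.6375, 0.0082, 0.1438]
tool_rot: [-0.006, 0.96, 0.015, 0.279]
ft_force: [-0.9, 0.2, 1.4]
width: 0.0316
```

Call:
arm_command:
  plan:
    - {"jaw": 0.35, "xyz": [0, 0, 0], "rot": [0, 0, 0]}
    - {"jaw": 0.6, "xyz": [0, 0, 0], "rot": [0, 0, 0]}
    - {"jaw": 0.6, "xyz": [0, 0, 0], "rot": [0, 0, 0]}
    - {"jaw": 0.6, "xyz": [0, 0, 0], "rot": [0, 0, 0]}
    - {"jaw": 0.6, "xyz": [-0.005, 0, 0.008], "rot": [0, 0, 0]}

```text
time: 17.2
eef_pos: [0.6313, 0.0082, 0.1489]
tool_rot: [-0.006, 0.961, 0.015, 0.277]
ft_force: [-0.3, 1.0, -0.5]
width: 0.0524
```

Call:
arm_command:
  plan:
    - {"jaw": 0.6, "xyz": [-0.014, 0, 0.022], "rot": [0, 0, 0]}
    - {"jaw": 0.6, "xyz": [-0.02, 0, 0.03], "rot": [0, 0, 0]}
    - {"jaw": 0.6, "xyz": [-0.025, -0.01, 0.01], "rot": [0, 0, 0]}
    - {"jaw": 0.6, "xyz": [-0.025, -0.03, 0], "rot": [0.1, 4, 0]}
    - {"jaw": 0.6, "xyz": [-0.01, -0.025, -0.02], "rot": [0.1, 4, 0]}

```text
time: 17.7
eef_pos: [0.5377, -0.0574, 0.1983]
tool_rot: [-0.008, 0.977, 0.015, 0.214]
ft_force: [1.4, -0.6, 0.3]
width: 0.0526
```

Call:
arm_command:
  plan:
    - {"jaw": 0.6, "xyz": [-0.001, 0, -0.02], "rot": [0.1, 4, 0]}
    - {"jaw": 0.6, "xyz": [0, 0, -0.02], "rot": [0, 0, 0]}
    - {"jaw": 0.6, "xyz": [0, 0, -0.02], "rot": [0, 0, 0]}
    - {"jaw": 0.6, "xyz": [0, 0, -0.01], "rot": [0, 0, 0]}
    - {"jaw": 0.6, "xyz": [0, 0, 0], "rot": [0, 0, 0]}

```text
time: 18.2
eef_pos: [0.5361, -0.0566, 0.1211]
tool_rot: [-0.01, 0.984, 0.013, 0.175]
ft_force: [-0.3, -0.5, 1.3]
width: 0.053
```

```bash
python3 st.py; python3 -c "
from h import *
s=shot('side','s6.png'); w=shot('wrist','w6.png')
a=cv2.resize(s['color'][100:300,220:420,::-1],(400,400)); b=cv2.resize(w['color'][100:,120:520,::-1],(400,300))
b=cv2.copyMakeBorder(b,0,100,0,0,0); cv2.imwrite('pics/c6.png',np.hstack([a,b]))"
```

```text
18.2 p [ 0.5361 -0.0566  0.1211] z [ 0.344  0.025 -0.938] y [ 0.03  -0.999 -0.015] w 0.053 F [-0.3 -0.5  1.3] j [-0.23 -0.38  1.9   0.11  1.28  1.3 ]
```

View pics/c6.png

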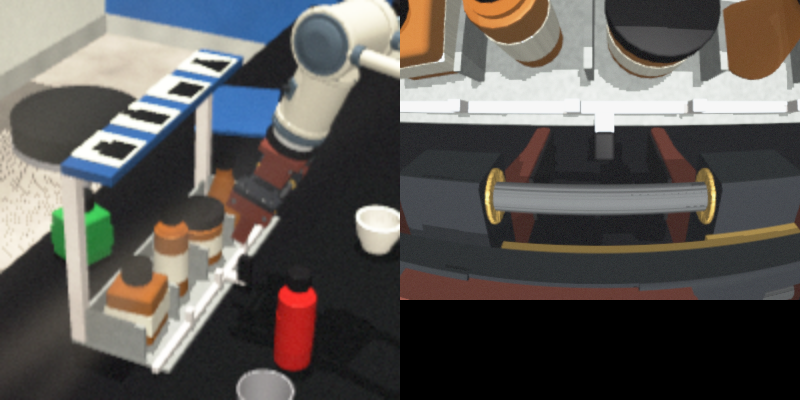

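Both bottles stand in their bays. The keeper grip at (605,148) in the wrist half lies midway between the fingertips. Lowering over it.

Call:
arm_command:
  plan:
    - {"jaw": 0.6, "xyz": [0, 0, -0.02], "rot": [0, 0, 0]}
    - {"jaw": 0.6, "xyz": [0, 0, -0.02], "rot": [0, 0, 0]}
    - {"jaw": 0.6, "xyz": [0.001, 0, -0.02], "rot": [0, 0, 0]}
    - {"jaw": 0.6, "xyz": [0, 0, -0.014], "rot": [0, 0, 0]}
    - {"jaw": 0.6, "xyz": [0, 0, 0], "rot": [0, 0, 0]}
  force: 20

```text
time: 18.8
eef_pos: [0.5372, -0.0566, 0.0472]
tool_rot: [-0.01, 0.984, 0.013, 0.175]
ft_force: [-0.1, -0.4, -0.5]
width: 0.0529
```

Call:
arm_command:
  plan:
    - {"jaw": 0.3, "xyz": [0, 0, 0], "rot": [0, 0, 0]}
    - {"jaw": 0.05, "xyz": [0, 0, 0], "rot": [0, 0, 0]}
    - {"jaw": 0.05, "xyz": [0, 0, 0], "rot": [0, 0, 0]}
    - {"jaw": 0.05, "xyz": [0, 0, 0], "rot": [0, 0, 0]}
    - {"jaw": 0.05, "xyz": [0, 0, 0], "rot": [0, 0, 0]}

```text
time: 19.3
eef_pos: [0.5384, -0.0571, 0.0492]
tool_rot: [-0.009, 0.984, 0.013, 0.177]
ft_force: [-1.2, -1.5, 0.9]
width: 0.0163
```

```bash
python3 st.py
```

```text
19.3 p [ 0.5384 -0.0571  0.0492] z [ 0.348  0.023 -0.937] y [ 0.03  -0.999 -0.014] w 0.0163 F [-1.2 -1.5  0.9] j [-0.23 -0.33  1.99  0.11  1.14  1.28]
```

Call:
arm_command:
  plan:
    - {"jaw": 0.05, "xyz": [0, 0.004, 0], "rot": [0, 0, 0]}
    - {"jaw": 0.05, "xyz": [0, 0.008, 0], "rot": [0, 0, 0]}
    - {"jaw": 0.05, "xyz": [-0.001, 0.009, 0], "rot": [0, 0, 0]}
    - {"jaw": 0.05, "xyz": [0, 0.008, 0], "rot": [0, 0, 0]}
    - {"jaw": 0.05, "xyz": [0, 0.004, 0], "rot": [0, 0, 0]}
  force: 30

```text
time: 19.8
eef_pos: [0.5374, -0.0227, 0.0492]
tool_rot: [-0.01, 0.984, 0.014, 0.177]
ft_force: [-0.9, -1.8, 4.6]
width: 0.016
```

```bash
python3 st.py
```

```text
19.8 p [ 0.5374 -0.0227  0.0492] z [ 0.348  0.024 -0.937] y [ 0.031 -0.999 -0.014] w 0.016 F [-0.9 -1.8  4.6] j [-0.15 -0.34  2.01  0.09  1.13  1.37]
```

Call:
arm_command:
  plan:
    - {"jaw": 0.05, "xyz": [0, 0.001, 0], "rot": [0, 0, 0]}
    - {"jaw": 0.05, "xyz": [0, 0.001, 0], "rot": [0, 0, 0]}
    - {"jaw": 0.05, "xyz": [0, 0.001, 0], "rot": [0, 0, 0]}
    - {"jaw": 0.05, "xyz": [0, 0.001, 0], "rot": [0, 0, 0]}
    - {"jaw": 0.05, "xyz": [0, 0, 0], "rot": [0, 0, 0]}

```text
time: 20.3
eef_pos: [0.5373, -0.0199, 0.0492]
tool_rot: [-0.01, 0.984, 0.013, 0.177]
ft_force: [-1.4, -1.7, 5.3]
width: 0.0161
```

Call:
arm_command:
  plan:
    - {"jaw": 0.05, "xyz": [0, 0.001, 0], "rot": [0, 0, 0]}
    - {"jaw": 0.05, "xyz": [0, 0.001, 0], "rot": [0, 0, 0]}
    - {"jaw": 0.05, "xyz": [0, 0.001, 0], "rot": [0, 0, 0]}
    - {"jaw": 0.05, "xyz": [0, 0, 0], "rot": [0, 0, 0]}
    - {"jaw": 0.05, "xyz": [0, 0, 0], "rot": [0, 0, 0]}

```text
time: 20.8
eef_pos: [0.5373, -0.0198, 0.0492]
tool_rot: [-0.007, 0.984, 0.013, 0.177]
ft_force: [-2.6, -12.4, 5.8]
width: 0.0158
```

The end stop is reached: position stalled and Fy rose to -12 N. Releasing and retreating.

Call:
arm_command:
  plan:
    - {"jaw": 0.05, "xyz": [0, -0.0015, 0], "rot": [0, 0, 0]}
    - {"jaw": 0.4, "xyz": [0, 0, 0], "rot": [0, 0, 0]}
    - {"jaw": 0.6, "xyz": [0, 0, 0], "rot": [0, 0, 0]}
    - {"jaw": 0.6, "xyz": [0, 0, 0], "rot": [0, 0, 0]}
    - {"jaw": 0.6, "xyz": [-0.002, 0, 0.01], "rot": [0, 0, 0]}

```text
time: 21.3
eef_pos: [0.5336, -0.0177, 0.0564]
tool_rot: [-0.01, 0.985, 0.014, 0.174]
ft_force: [-0.2, 0.2, 0.1]
width: 0.0443
```

Call:
arm_command:
  plan:
    - {"jaw": 0.6, "xyz": [-0.005, 0, 0.03], "rot": [0, 0, 0]}
    - {"jaw": 0.6, "xyz": [-0.01, 0, 0.04], "rot": [0, 0, 0]}
    - {"jaw": 0.6, "xyz": [-0.01, -0.01, 0.04], "rot": [0, 0, 0]}
    - {"jaw": 0.6, "xyz": [-0.01, -0.03, 0.04], "rot": [0, 0, 0]}
    - {"jaw": 0.6, "xyz": [-0.01, -0.04, 0.02], "rot": [0, 0, 0]}

```text
time: 21.8
eef_pos: [0.4906, -0.0971, 0.2335]
tool_rot: [-0.009, 0.984, 0.016, 0.18]
ft_force: [0.9, -1.2, 0.3]
width: 0.0528
```

Call:
arm_command:
  plan:
    - {"jaw": 0.6, "xyz": [-0.01, -0.045, 0], "rot": [0, 0, 0]}
    - {"jaw": 0.6, "xyz": [-0.01, -0.045, 0], "rot": [0, 0, 0]}
    - {"jaw": 0.6, "xyz": [-0.01, -0.045, 0], "rot": [0, 0, 0]}
    - {"jaw": 0.6, "xyz": [-0.01, -0.045, 0], "rot": [0, 0, 0]}
    - {"jaw": 0.6, "xyz": [0, 0, 0], "rot": [0, 0, 0]}

```text
time: 22.3
eef_pos: [0.4483, -0.2821, 0.2274]
tool_rot: [-0.009, 0.984, 0.01, 0.176]
ft_force: [1.0, 0.2, -0.0]
width: 0.0531
```

```bash
python3 st.py; python3 -c "
from h import *
s=shot('side','s7.png'); c=shot('top','t7.png')
a=cv2.resize(s['color'][120:280,230:390,::-1],(400,400),interpolation=2); b=cv2.resize(c['color'][120:280,240:420,::-1],(400,356),interpolation=2)
b=cv2.copyMakeBorder(b,0,44,0,0,0); cv2.imwrite('pics/c7.png',np.hstack([a,b]))"
```

```text
22.3 p [ 0.4483 -0.2821  0.2274] z [ 0.346  0.022 -0.938] y [ 0.024 -1.    -0.014] w 0.0531 F [ 1.   0.2 -0. ] j [-0.79 -0.34  1.69  0.26  1.56  0.79]
```

View pics/c7.png

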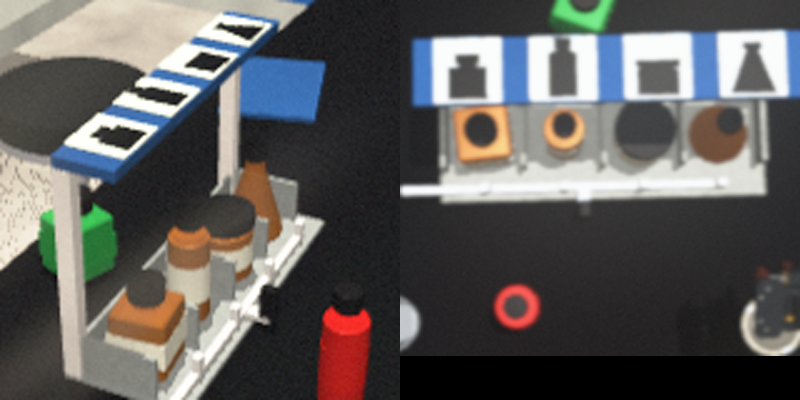

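The final picture shows both bottles upright and centred under their own cards. The keeper grip is at crop (585,208), a shift of about 13 px or 37 mm, which puts the joint at about 0.0525. The arm is clear of everything.

```bash
python3 -c "
from h import *
print(job.sign_off())"
```

```text
the job is handed in; nothing more can be done
None
```

Both bottles are back in their own bays, the keeper bar is at its locked end, and the job was handed in at about 22 s of the 61 s allowed.

- **Square bottle:** I lifted it by the cap with the gripper tilted 35°, carried it over the dividers and set it down in its own bay.
- **Tall bottle:** Joint 2's limit ruled out a tilted grasp where it stood. I picked it up vertically, set it down closer to the rack, and regripped it at about 32° tilt. It then went over the keeper's teeth into its bay.
- **Keeper bar:** I gripped its block and slid it until it stopped moving and the side force rose to 12 N.

**Last checks:** The final side and top pictures show both bottles upright under their own picture cards. The keeper grip had moved about 37 mm, which agrees with the 52.5 mm locked position. The red bottle, green bottle, jar and flask look unmoved. The arm never touched the beaker or the mortar, but the final pictures show only part of each. No check failed or disagreed. Wrist force readings stayed below about 15 N.

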